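# Close the body-wing seam and set the gauge

### The job

On the guitar glue-up board, slide the loose dark wooden wing under the aluminium gauge beam until its yellow-striped edge is flush against the pale core all along the seam, and press it home until the spring-backed core has given some 5 to 9 mm, no more. Then push the red gauge knob down until the gauge's foot rests on the wing, and let go, leaving the seam closed. Leave the sanding block and the glue bottle where they are.

Things in the scene. Friction and masses are not known exactly. Their poses are not given: they have to be found in the camera images.
- jig: Pale grey-white glue-up board, fixed, 18 mm thick. Origin on the table (z=0) near the middle of the seam; z up. It spans x -150 to +210, y -265 to +135 mm in its frame. The wing is to be slid along its +y, passing under the beam and between the beam's legs, until it meets the core.
- beam (a point): Middle of the underside of the fixed aluminium beam, 85 mm above the board (103 mm over the table). The beam is 290 mm long (jig x), 50 wide (jig y), 18 thick; its legs' inner faces stand 125 mm either side. It overhangs the closed-up wing's outer face by up to 30 mm, so fingers pushing there must reach in under it from the jig's -y side, the tool leaning about 40 to 45 degrees away from the beam.
- core (a joint): Pale core, 300 x 70 x 42 mm high, on springs in a blue holder, square to the jig. Value = how far (m) it is pushed back along jig +y: 0 at rest, stop at 0.016; 1 N per mm. Where its seam face stands is not measured: at rest somewhere from y = -14 to +6 mm in the jig's frame; find it by touch. Let go, it pushes the wing back until friction holds it, 1 to 4 mm in.
- wing: Dark wooden wing, loose, flat on the board, 160 (x) x 80 (y) x 42 mm high, 0.34 to 0.6 kg; slides at 1.7 to 4 N. Origin at the centre of its underside. The face at its own y = +40 mm (yellow stripe along its top edge) goes against the core; the outer face is at y = -40 mm. It may lie anywhere along the seam that keeps the gauge's foot over it.
- gauge (a joint): Vertical slide of the gauge in the beam, at jig x = 0, y = -55 mm. Value in m = how far it is lowered from the top, 0 to 0.06. A soft spring balances its weight and its guide drags with about 2.5 N, so it stays where it is left. The foot rests on the wing at about 0.030 and would reach 0.06 with nothing under it.
- gauge_knob (a point): Centre of the flat top of the red gauge knob (34 mm diameter, 14 mm thick), on a 10 mm vertical shaft. 189 mm above the table when the gauge is fully up, about 159 mm with the foot on the wing.
- gauge_foot (a point): Centre of the underside of the gauge's foot (black disc 24 mm diameter, 10 mm thick), 99 mm below the knob's top.
- sander: Cork sanding block 45 x 90 x 30 mm high, loose on the far end of the board; origin at the centre of its underside. To be left alone.
- glue: Standing glue bottle, 54 mm diameter, 140 mm high, loose on the table behind the core's holder (+y side); origin at the centre of its underside. To be left alone.
Things that resemble listed ones, but are neither listed nor needed, are in the scene too. What is shaped like the wing but blue, green or purple is not meant.

How it is judged:
By the outcome, as a careful person would: the job done as asked, in the order asked, and still so for the second after the job is handed in, with the robot touching nothing.
It also fails if it takes over 50 s, if anything falls off the work surface, if the arm or the gripper's body presses on something with over 40 N, if the wrist force passes 120 N, or if a joint passes its speed limit or range.

### The arm

A 7-joint arm with a two-finger parallel gripper is mounted at the origin on the work surface. World frame = base frame: x ahead of the robot, y to its left, z up, the work surface at z = 0. Lengths are in m, angles in rad, forces in N, time in s.
With the tool pointing down it reaches from about 0.4 to 0.85 m from the base axis. Payload 4.5 kg.
Tool frame: the origin (TCP) lies between the finger pads; the fingertips stand 11 mm ahead of it and the grasp point (between the pads) lies 8 mm behind it (r.nose_length is the distance from the TCP to the fingertips, in m); z points along the fingers, y is the line along which they close (so a half turn about z gives the same grasp; the last joint's range is limited). The gripper opens to 88 mm and grips with 3 to 60 N. Pads are 18 mm wide; open, the fingers measure 123 mm over their backs; the gripper's body (75 mm by 187 mm) begins 45 mm behind the grasp point.
Start: joints at [1.383, 0.689, -0.195, 1.565, 0.157, 0.902, -0.215], TCP at [0.138, -0.61, 0.25] pointing down, gripper open.
Joint ranges: [-3.01, 3.01], [-0.46, 2.08], [-1.47, 1.51], [0.13, 2.56], [-1, 4.14], [0.04, 2.09], [-2.66, 2.66]. Speed limits (rad/s): [2.57, 2.57, 3.14, 3.14, 3.14, 3.14, 3.14].

### API

Orientations are given as a unit quaternion [x, y, z, w].
In Python, from plant import get_state, snapshot, camera_model, r gives the robot as it stands.
- The arm moves only by the shell command python3 -m inch 'ROWS' [FORCE]. ROWS is text: rows parted by semicolons, each of 7 numbers parted by spaces: the opening, from -1 (shut) to 1 (fully open), then the shift along the tool's x, y, z in m, then the turn, a rotation vector about the tool's x, y, z in rad. A call has 1 to 20 rows; each row shifts and turns the commanded pose from where the row before left it, along the tool's axes as they then stand; what a row does not reach is not made up. A row lasts 1/12 s, in which the tool goes at most 41.7 mm and 7.16 degrees, less where a joint would pass 70% of its speed; a pose out of reach is approached as far as the arm can. A call is refused whole if a number of a shift passes 0.0417 or a number of a turn 0.125, either way. A call with a gripper value outside its range is refused whole. The fingers move at their own pace and stop on an object; FORCE is the grip in N (left out, the last holds). Time passes only in rows, so rows that do not move let the fingers close. It gives the time, the measured TCP pose, the force, the opening and the grip force at its end, in the units of the state.
- get_state(): the state, without advancing time (a new reading comes with each control period).
- snapshot(name): name is "scene" or "top" or "wrist"; returns (picture, depth): 400x640x3 uint8, red, green, blue; 400x640 float32, m along the optical axis (not along the pixel's ray), 0 where there is no reading.
- camera_model(name): a dict with "intrinsics" (3x3 intrinsics, pixels), "view" (4x4, takes a point from world to camera coordinates). Camera axes: x right, y down, z forward; pixel columns grow to the right and rows downward; lengths in m; the calibration is good to about 2 mm. A picture is of the moment at which its call begins: read the wrist's pose just before it. camera_model takes no time and is no camera call; for the wrist camera it gives the pose at the moment of the call.
- r.finish_job(): hands the job in; it is judged then, once.
The state is a dict: "clock": time; "q": joint angles; "qd": joint speeds; "joint_torque": joint torques, N m; "tool_pos": TCP position; "eef_rot": TCP orientation; "contact_force": force on the tool from outside, world axes, zero at the start; "moment": the same for the moment, N m; "opening": opening from 0.0 (shut) to 1.0 (fully open); "finger_force": force on a finger pad.
Only numpy, scipy, OpenCV 4.12 (cv2) and the standard library are available. Lean on these libraries where they do the work, as an engineer would, in place of code of your own. Each camera call takes 0.05 s, during which the arm holds its last target. There are 200 camera calls.

## Working session

There is one attempt and no reset: what is moved stays moved. The work goes in short steps, Python scripts to look and compute and a shell command to move; the robot and the scene stay as the last step left them, time stands still between calls to the robot, and variables do not carry over. Pictures are saved under pics/ and viewed, at most 10 in all, crops included, and the job is handed in when it is done.

```bash
ls; mkdir -p pics; python3 - <<'E'
from plant import *
import cv2,numpy as np
s=get_state();print(s)
for n in("scene","top"):
    p,d=snapshot(n);np.save(f"pics/{n}_d.npy",d);np.save(f"pics/{n}_p.npy",p)
    cv2.imwrite(f"pics/{n}0.png",p[:,:,::-1]);m=camera_model(n);print(n,m)
E
```

```text
pics
{'clock': 0.0, 'q': array([ 1.38283591,  0.68998849, -0.19452362,  1.56632073,  0.1573198 ,
        0.9024872 , -0.21504382]), 'qd': array([ 0.00062984, -0.00033028, -0.00129414, -0.00030252, -0.00022379,
        0.00133968,  0.00017714]), 'joint_torque': array([-2.05783813e-04, -5.27566981e+01, -1.26699541e+00, -1.53433943e+01,
       -5.26370213e-02,  6.43874315e-03,  1.84394326e-04]), 'tool_pos': array([ 0.13729002, -0.60912165,  0.24891365]), 'eef_rot': array([ 9.93849964e-01,  1.10731340e-01, -1.68217616e-04, -8.88951536e-04]), 'contact_force': array([-0.28562492,  0.53286127,  0.22003696]), 'moment': array([ 0.03321122, -0.0544257 ,  0.01433683]), 'finger_force': 0.0, 'opening': 1.0066969965019072}
scene {'intrinsics': array([[463.97788956,   0.        , 311.73480867],
       [  0.        , 463.97788956, 206.43763109],
       [  0.        ,   0.        ,   1.        ]]), 'view': array([[ 8.41631184e-01,  5.40052652e-01,  2.88319496e-04,
        -3.99625841e-01],
       [ 4.40034029e-01, -6.85450024e-01, -5.80110609e-01,
        -2.18878560e-01],
       [-3.13092644e-01,  4.88366049e-01, -8.14537659e-01,
         1.57823439e+00],
       [ 0.00000000e+00,  0.00000000e+00,  0.00000000e+00,
         1.00000000e+00]])}
top {'intrinsics': array([[445.35905983,   0.        , 327.17272353],
       [  0.        , 445.35905983, 196.50194677],
       [  0.        ,   0.        ,   1.        ]]), 'view': array([[ 0.11868474, -0.99291014,  0.0065874 , -0.13955913],
       [-0.96852696, -0.11722692, -0.21957545,  0.54102608],
       [ 0.21879091,  0.01968018, -0.97557328,  1.4764863 ],
       [ 0.        ,  0.        ,  0.        ,  1.        ]])}
```

View pics/top0.png

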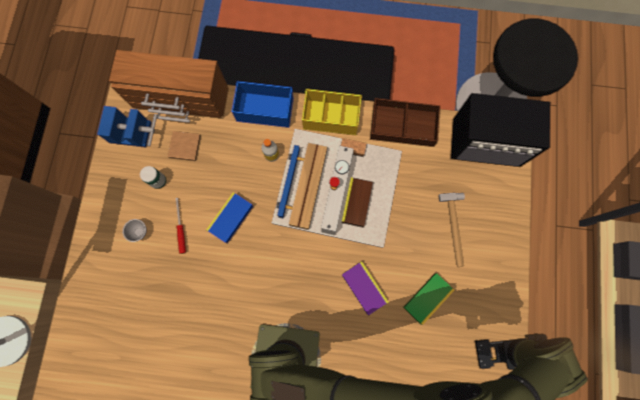

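View pics/scene0.png

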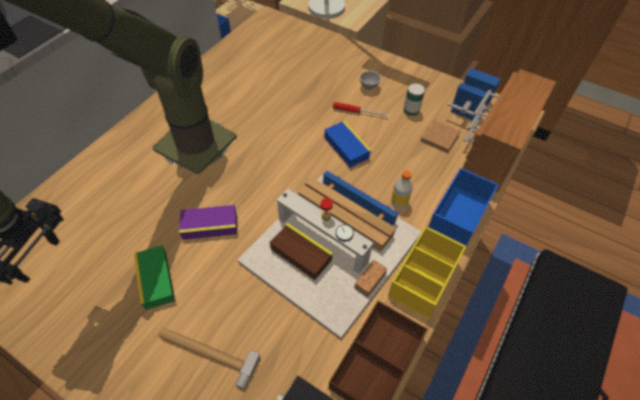

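```bash
cat > h.py <<'E'
import numpy as np
from plant import *
def px2w(n,u,v,z=None,d=None):
    m=camera_model(n);K=m["intrinsics"];V=m["view"];R=V[:3,:3];t=V[:3,3]
    ray=R.T@np.linalg.inv(K)@np.array([u,v,1.]);c=-R.T@t
    return c+ray*((z-c[2])/ray[2] if z is not None else d)
def w2px(n,p):
    m=camera_model(n);c=m["view"][:3,:3]@np.array(p)+m["view"][:3,3];q=m["intrinsics"]@c;return q[:2]/q[2]
E
python3 - <<'E'
import cv2,numpy as np
p=np.load("pics/top_p.npy")[120:255,260:410,::-1]
cv2.imwrite("pics/tc.png",cv2.resize(p,None,fx=4.4,fy=4.4,interpolation=cv2.INTER_CUBIC))
E
```

```text
(no output)
```

View pics/tc.png

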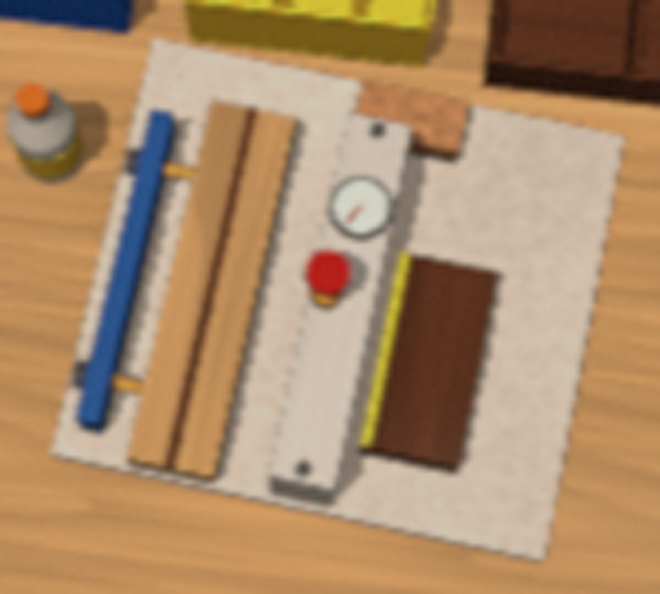

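```bash
python3 - <<'E'
from h import *
np.set_printoptions(precision=4,suppress=True)
f=lambda a,z:np.array([px2w("top",260+(u+.5)/4.4-.5,120+(v+.5)/4.4-.5,z)[:2] for u,v in a])
def fit(L,W):
    lc,wc=L.mean(0),W.mean(0);a=L-lc;b=W-wc
    th=np.arctan2((a[:,0]*b[:,1]-a[:,1]*b[:,0]).sum(),(a*b).sum());R=np.array([[np.cos(th),-np.sin(th)],[np.sin(th),np.cos(th)]])
    t=wc-R@lc;return th,R,t,W-(L@R.T+t)
W=f([(153,40),(622,137),(543,558),(55,455)],.018)
th,R,t,e=fit(np.array([[.21,.135],[.21,-.265],[-.15,-.265],[-.15,.135]]),W);print("jig",th,t,"res\n",e)
J=lambda P:(P-t)@R
print("knob jig",J(f([(329,272)],.189)))
w=f([(402,252),(497,270),(457,470),(363,446)],.060)
print("wing jig",J(w)); th2,R2,t2,e2=fit(np.array([[.08,.04],[.08,-.04],[-.08,-.04],[-.08,.04]]),w);print(th2,t2,"rel",th2-th,J(t2[None]),"\n",e2)
print("core top",J(f([(297,122),(215,477),(212,102),(130,462)],.060)))
print("beam top",J(f([(377,130),(302,467)],.121)))
s=get_state();from scipy.spatial.transform import Rotation as Q
print(Q.from_quat(s['eef_rot']).as_matrix())
E
```

```text
jig -0.09035541174761562 [ 0.5819 -0.038 ] res
 [[-0.0009 -0.0007]
 [-0.0021  0.0015]
 [ 0.0019  0.0022]
 [ 0.0011 -0.003 ]]
knob jig [[-0.0003 -0.0557]]
wing jig [[ 0.0614 -0.1049]
 [ 0.0627 -0.1813]
 [-0.1009 -0.1808]
 [-0.0977 -0.1059]]
-0.09169624252417327 [ 0.5504 -0.179 ] rel -0.0013408307765576527 [[-0.0186 -0.1432]] 
 [[-0.0002 -0.0016]
 [ 0.0015  0.0019]
 [-0.002   0.0025]
 [ 0.0007 -0.0028]]
core top [[ 0.1499 -0.001 ]
 [-0.1453  0.001 ]
 [ 0.1521  0.0695]
 [-0.1476  0.0678]]
beam top [[ 0.1359 -0.0667]
 [-0.1331 -0.0645]]
[[ 0.9755  0.2201 -0.0004]
 [ 0.2201 -0.9755  0.0016]
 [-0.0001 -0.0016 -1.    ]]
```

```bash
python3 -m inch '1 .019 -.008 0 0 0 0;1 .0377 -.0158 0 0 0 0;1 .0377 -.0158 0 0 0 0;1 .0377 -.0158 0 0 0 0;1 .0377 -.0158 0 0 0 0;1 .0377 -.0158 0 0 0 0;1 .0377 -.0158 0 0 0 0;1 .0377 -.0158 0 0 0 0;1 .0377 -.0158 0 0 0 0;1 .0377 -.0158 0 0 0 0;1 .0377 -.0158 0 0 0 0;1 .0377 -.0158 0 0 0 0;1 .019 -.008 0 0 0 0'
python3 -m inch '1 0 0 0 0 0 -.125;1 0 0 0 0 0 -.125;1 0 0 0 0 0 -.125;1 0 0 0 0 0 -.125;1 0 0 0 0 0 -.125;1 0 0 0 0 0 -.125;1 0 0 0 0 0 -.125;1 0 0 0 0 0 -.125;1 0 0 0 0 0 -.125;1 0 0 0 0 0 -.125;1 0 0 0 .11 0 0;1 0 0 0 .11 0 0;1 0 0 0 0 0 0'
cat >> h.py <<'E'
from scipy.spatial.transform import Rotation as Q
th=-.0904;T=np.array([.5819,-.038,0]);RJ=Q.from_euler('z',th).as_matrix()
np.set_printoptions(precision=4,suppress=True)
def rep(goal=None,L=None):
    s=get_state();p=s['tool_pos'];R=Q.from_quat(s['eef_rot']).as_matrix()
    print('t',s['clock'],'jigTCP',RJ.T@(p-T),'tip',RJ.T@(p+R[:,2]*r.nose_length-T),'F jig',RJ.T@s['contact_force'],'q',s['q'])
    c,n=(np.cos(L),np.sin(L)) if L is not None else (1,0)
    if L is not None:
        G=RJ@np.array([[0,1,0],[c,0,n],[n,0,-c]]);print('rotvec needed',Q.from_matrix(R.T@G).as_rotvec())
    if goal is not None: # tip goal in jig frame
        d=RJ@np.array(goal)+T-(p+R[:,2]*r.nose_length);print('tool delta',R.T@d)
E
python3 -c "
from h import *
rep((-.0186,-.25,.1),.785)"
```

```text
clock: 1.18
tool_pos: [0.5422, -0.3193, 0.2494]
eef_rot: [0.993, 0.114, 0.002, -0.002]
contact_force: [1.0, 0.6, 0.6]
opening: 0.999
finger_force: 0.0
clock: 2.27
tool_pos: [0.5394, -0.3234, 0.2478]
eef_rot: [0.736, 0.668, -0.074, -0.084]
contact_force: [0.7, 0.4, 0.3]
opening: 1.0
finger_force: 0.0
t 2.2667 jigTCP [-0.0165 -0.2881  0.2478] tip [-0.019  -0.288   0.2371] F jig [0.6194 0.4358 0.2917] q [ 0.6476  0.8231 -0.4528  1.3352  0.3823  1.291   0.041 ]
rotvec needed [-0.2095  0.7783 -0.0936]
tool delta [0.0376 0.0305 0.1338]
```

```bash
python3 -m inch '1 0 0 0 -.03 .111 -.0134;1 0 0 0 -.03 .111 -.0134;1 0 0 0 -.03 .111 -.0134;1 0 0 0 -.03 .111 -.0134;1 0 0 0 -.03 .111 -.0134;1 0 0 0 -.03 .111 -.0134;1 0 0 0 -.03 .111 -.0134;1 0 0 0 0 0 0;1 0 0 0 0 0 0'
python3 -c "
from h import *
rep((-.0186,-.24,.036),.785)"
```

```text
clock: 3.02
tool_pos: [0.536, -0.3264, 0.2478]
eef_rot: [0.685, 0.622, 0.282, -0.255]
contact_force: [0.5, 0.2, -0.3]
opening: 0.997
finger_force: 0.0
t 3.0167 jigTCP [-0.0197 -0.2913  0.2478] tip [-0.0196 -0.2836  0.2399] F jig [ 0.4297  0.2885 -0.3268] q [ 1.0587  1.0566 -0.7593  1.1761 -0.0614  1.4171  0.4247]
rotvec needed [ 0.0049  0.0055 -0.003 ]
tool delta [-0.1123  0.0005  0.1757]
```

```bash
python3 -m inch '1 -.0187 0 .0293 0 0 0;1 -.0187 0 .0293 0 0 0;1 -.0187 0 .0293 0 0 0;1 -.0187 0 .0293 0 0 0;1 -.0187 0 .0293 .005 .0055 -.003;1 -.0187 0 .0293 0 0 0;1 0 0 0 0 0 0;1 0 0 0 0 0 0;1 0 0 0 0 0 0'
python3 - <<'E'
from h import *
rep((-.0186,-.2,.034),.785)
import cv2
p,d=snapshot("scene");cv2.imwrite("pics/s1.png",cv2.resize(p[150:350,200:450,::-1],None,fx=3,fy=3,interpolation=cv2.INTER_CUBIC))
E
```

```text
clock: 3.77
tool_pos: [0.5443, -0.2808, 0.0491]
eef_rot: [0.68, 0.626, 0.284, -0.256]
contact_force: [-1.1, -0.1, 0.8]
opening: 0.997
finger_force: 0.0
t 3.7667 jigTCP [-0.0155 -0.2452  0.0491] tip [-0.0155 -0.2375  0.0413] F jig [-1.0756 -0.2188  0.8011] q [ 1.0136  1.2868 -0.7156  1.3042  0.0223  1.0975  0.5112]
rotvec needed [0.0014 0.0006 0.008 ]
tool delta [ 0.0214 -0.003   0.0316]
```

View pics/s1.png

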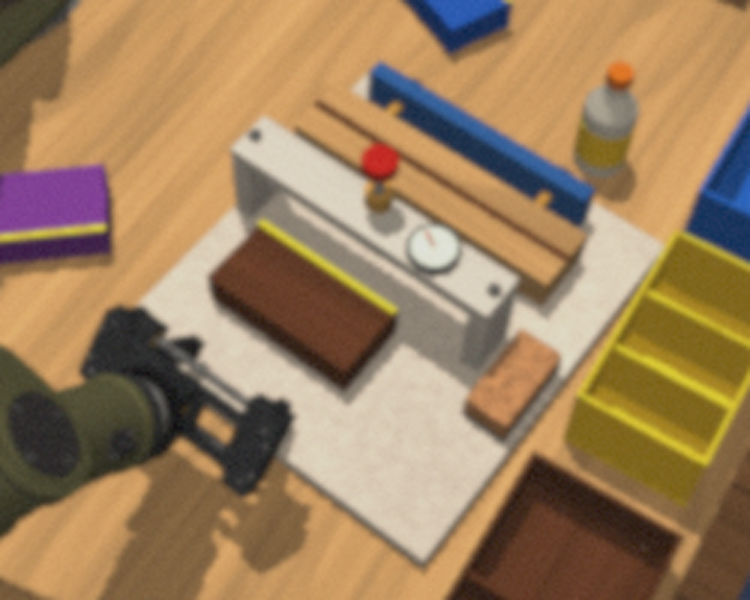

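```bash
python3 -m inch '1 .0053 -.0008 .0079 0 0 .008;1 .0053 -.0007 .0079 0 0 0;1 .0053 -.0007 .0079 0 0 0;1 .0053 -.0007 .0079 0 0 0;1 .0014 0 .0014 0 0 0;1 .0014 0 .0014 0 0 0;1 .0014 0 .0014 0 0 0;1 .0014 0 .0014 0 0 0;1 .0014 0 .0014 0 0 0;1 .0014 0 .0014 0 0 0;1 .0014 0 .0014 0 0 0;1 .0014 0 .0014 0 0 0;1 .0014 0 .0014 0 0 0;1 .0014 0 .0014 0 0 0'
python3 -c "
from h import *
rep((-.0186,-.1,.034),.785)"
```

```text
clock: 4.98
tool_pos: [0.5447, -0.2242, 0.0384]
eef_rot: [0.683, 0.622, 0.282, -0.259]
contact_force: [-0.3, -1.7, -0.2]
opening: 1.002
finger_force: 1.4
t 4.9833 jigTCP [-0.0203 -0.1888  0.0384] tip [-0.0203 -0.1811  0.0307] F jig [-0.1921 -1.7299 -0.2183] q [ 0.9795  1.2764 -0.7227  1.4371  0.0097  0.953   0.4702]
rotvec needed [ 0.0001 -0.0005 -0.0039]
tool delta [0.0597 0.0014 0.055 ]
```

```bash
python3 -m inch '1 .0032 0 .0025 0 0 0;1 .0032 0 .0025 0 0 0;1 .0032 0 .0025 0 0 0;1 .0032 0 .0025 0 0 0;1 .0028 0 .0028 0 0 0;1 .0028 0 .0028 0 0 0;1 .0028 0 .0028 0 0 0;1 .0028 0 .0028 0 0 0;1 .0028 0 .0028 0 0 0;1 .0028 0 .0028 0 0 0;1 .0028 0 .0028 0 0 0;1 .0028 0 .0028 0 0 0;1 .0028 0 .0028 0 0 0;1 .0028 0 .0028 0 0 0;1 .0028 0 .0028 0 0 0;1 .0028 0 .0028 0 0 0;1 .0028 0 .0028 0 0 0;1 .0028 0 .0028 0 0 0;1 0 0 0 0 0 0;1 0 0 0 0 0 0'
python3 - <<'E'
from h import *
rep((-.0186,-.1,.034),.785)
import cv2
p,d=snapshot("top");np.save("pics/t2.npy",p);cv2.imwrite("pics/t2.png",cv2.resize(p[120:255,260:410,::-1],None,fx=4.4,fy=4.4,interpolation=cv2.INTER_CUBIC))
for i in range(4):
    snapshot("wrist");rep()
E
```

```text
clock: 6.65
tool_pos: [0.5511, -0.1515, 0.0412]
eef_rot: [0.682, 0.622, 0.283, -0.26]
contact_force: [-0.4, -0.7, 1.0]
opening: 1.001
finger_force: 0.0
t 6.65 jigTCP [-0.0204 -0.1158  0.0412] tip [-0.0204 -0.108   0.0335] F jig [-0.3621 -0.7276  1.0367] q [ 0.9167  1.254  -0.7424  1.5711 -0.0141  0.7981  0.4178]
rotvec needed [-0.0016 -0.003  -0.0028]
tool delta [0.006  0.0018 0.0053]
t 6.75 jigTCP [-0.0203 -0.1161  0.0413] tip [-0.0203 -0.1083  0.0335] F jig [ 0.7306  0.2128 -0.1503] q [ 0.917   1.254  -0.7423  1.5708 -0.0141  0.7982  0.4178]
t 6.8 jigTCP [-0.0203 -0.1162  0.0412] tip [-0.0203 -0.1084  0.0334] F jig [-1.2992  0.4089  0.6705] q [ 0.9171  1.254  -0.7422  1.5707 -0.014   0.7981  0.4178]
t 6.85 jigTCP [-0.0203 -0.1164  0.0411] tip [-0.0203 -0.1086  0.0333] F jig [ 0.0806 -0.0612  0.1816] q [ 0.9172  1.2541 -0.742   1.5706 -0.0139  0.798   0.4178]
t 6.9 jigTCP [-0.0203 -0.1165  0.041 ] tip [-0.0203 -0.1087  0.0332] F jig [-0.1864  0.6235  0.5808] q [ 0.9173  1.2541 -0.7419  1.5705 -0.0137  0.7979  0.4178]
```

View pics/t2.png

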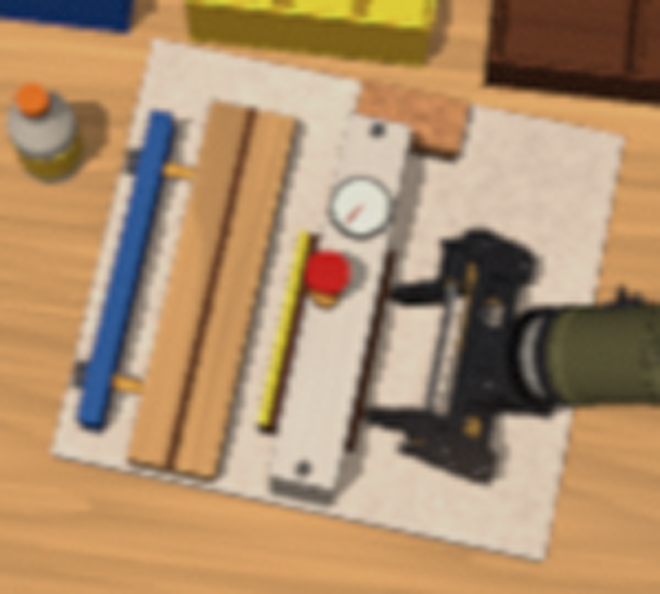

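```bash
python3 - <<'E'
from h import *
for u,v in[(301,233),(260,428),(297,122),(215,477),(390,257),(352,448)]:
    w=px2w("top",260+(u+.5)/4.4-.5,120+(v+.5)/4.4-.5,.060);print(u,v,RJ.T@(w-T))
E
```

```text
301 233 [ 0.0599 -0.0234  0.06  ]
260 428 [-0.1005 -0.0249  0.06  ]
297 122 [ 0.1499 -0.001   0.06  ]
215 477 [-0.1453  0.001   0.06  ]
390 257 [ 0.0554 -0.0965  0.06  ]
352 448 [-0.101  -0.0979  0.06  ]
```

```bash
python3 -m inch '1 .0014 0 .0014 0 0 0;1 .0014 0 .0014 0 0 0;1 .0014 0 .0014 0 0 0;1 .0014 0 .0014 0 0 0;1 .0014 0 .0014 0 0 0;1 .0014 0 .0014 0 0 0;1 .0014 0 .0014 0 0 0;1 .0007 0 .0007 0 0 0;1 .0007 0 .0007 0 0 0' >/dev/null; python3 -c "
from h import *
rep()"
python3 -m inch '1 .0007 0 .0007 0 0 0;1 .0007 0 .0007 0 0 0' >/dev/null; python3 -c "
from h import *
rep()"
python3 -m inch '1 .0007 0 .0007 0 0 0;1 .0007 0 .0007 0 0 0' >/dev/null; python3 -c "
from h import *
rep()"
python3 -m inch '1 .0007 0 .0007 0 0 0;1 .0007 0 .0007 0 0 0' >/dev/null; python3 -c "
from h import *
rep()"
```

```text
t 7.65 jigTCP [-0.0204 -0.1007  0.0406] tip [-0.0204 -0.0929  0.0328] F jig [-0.1674 -2.8247 -0.8596] q [ 0.9008  1.2511 -0.745   1.5964 -0.0187  0.7635  0.4062]
t 7.8167 jigTCP [-0.0203 -0.099   0.0406] tip [-0.0204 -0.0912  0.0329] F jig [-0.4481 -2.6634 -0.862 ] q [ 0.899   1.2506 -0.7454  1.5994 -0.0194  0.7595  0.4048]
t 7.9833 jigTCP [-0.0204 -0.097   0.0406] tip [-0.0204 -0.0892  0.0329] F jig [-0.8623 -2.4907 -0.2617] q [ 0.897   1.2503 -0.7459  1.6025 -0.02    0.7553  0.4034]
t 8.15 jigTCP [-0.0203 -0.095   0.0407] tip [-0.0203 -0.0872  0.0329] F jig [-0.1364 -2.4068 -0.5973] q [ 0.8949  1.2499 -0.7464  1.6056 -0.0207  0.7511  0.4019]
```

Sliding drag is about 2.6 N, so no contact yet (expected at tip y of about -0.086 ± 3 mm).

```bash

python3 -m inch '1 .0007 0 .0007 0 0 0' >/dev/null; python3 -c "
from h import *
rep()"
python3 -m inch '1 .0007 0 .0007 0 0 0' >/dev/null; python3 -c "
from h import *
rep()"
python3 -m inch '1 .0007 0 .0007 0 0 0' >/dev/null; python3 -c "
from h import *
rep()"
python3 -m inch '1 .0007 0 .0007 0 0 0' >/dev/null; python3 -c "
from h import *
rep()"
python3 -m inch '1 .0007 0 .0007 0 0 0' >/dev/null; python3 -c "
from h import *
rep()"
```

```text
t 8.2333 jigTCP [-0.0203 -0.094   0.0407] tip [-0.0203 -0.0862  0.0329] F jig [-0.4644 -2.0864 -1.1149] q [ 0.8938  1.2497 -0.7467  1.6071 -0.0211  0.7489  0.4012]
t 8.3167 jigTCP [-0.0203 -0.093   0.0407] tip [-0.0203 -0.0852  0.0329] F jig [ 0.9157 -1.791  -1.7495] q [ 0.8928  1.2496 -0.747   1.6087 -0.0215  0.7469  0.4005]
t 8.4 jigTCP [-0.0203 -0.092   0.0407] tip [-0.0203 -0.0842  0.0329] F jig [ 0.3523 -2.6903 -0.6319] q [ 0.8917  1.2493 -0.7471  1.6102 -0.0218  0.7448  0.3997]
t 8.4833 jigTCP [-0.0203 -0.0912  0.0406] tip [-0.0203 -0.0834  0.0329] F jig [-1.0918 -5.0399 -1.2374] q [ 0.8907  1.2491 -0.7471  1.6116 -0.022   0.7428  0.399 ]
t 8.5667 jigTCP [-0.0204 -0.0905  0.0405] tip [-0.0204 -0.0827  0.0328] F jig [-0.8511 -4.4781  0.5884] q [ 0.8898  1.2489 -0.7471  1.613  -0.0222  0.7408  0.3983]
```

```bash

python3 -m inch '1 .0007 0 .0007 0 0 0;1 .0007 0 .0007 0 0 0' >/dev/null; python3 -c "
from h import *
rep()"
python3 -m inch '1 .0007 0 .0007 0 0 0' >/dev/null; python3 -c "
from h import *
rep()"
python3 -m inch '1 .0007 0 .0007 0 0 0' >/dev/null; python3 -c "
from h import *
rep()"
```

```text
t 8.7333 jigTCP [-0.0202 -0.0891  0.0405] tip [-0.0202 -0.0813  0.0327] F jig [ 0.3348 -6.3057  0.8437] q [ 0.888   1.2483 -0.7471  1.6156 -0.0227  0.7366  0.3969]
t 8.8167 jigTCP [-0.0202 -0.0884  0.0404] tip [-0.0202 -0.0807  0.0326] F jig [-0.3404 -7.5558  1.0963] q [ 0.8872  1.248  -0.747   1.6169 -0.0229  0.7346  0.3961]
t 8.9 jigTCP [-0.0202 -0.0878  0.0404] tip [-0.0202 -0.08    0.0326] F jig [-1.9691 -8.6506  3.3667] q [ 0.8864  1.2476 -0.7471  1.6182 -0.0231  0.7327  0.3954]
```

```bash

python3 -m inch '1 .0007 0 .0007 0 0 0;1 .0007 0 .0007 0 0 0' >/dev/null; python3 -c "
from h import *
rep()"
python3 -m inch '1 .0007 0 .0007 0 0 0' >/dev/null; python3 - <<'E'
from h import *
rep()
import cv2
p,d=snapshot("top");rep();cv2.imwrite("pics/t3.png",cv2.resize(p[125:245,285:385,::-1],None,fx=5,fy=5,interpolation=cv2.INTER_CUBIC))
E
```

```text
t 9.0667 jigTCP [-0.0202 -0.0865  0.0403] tip [-0.0202 -0.0787  0.0325] F jig [ -2.0089 -11.193    3.2189] q [ 0.8846  1.247  -0.7469  1.6208 -0.0235  0.7289  0.394 ]
t 9.15 jigTCP [-0.0202 -0.0859  0.0403] tip [-0.0202 -0.0781  0.0325] F jig [ -2.6212 -12.189    4.4369] q [ 0.8838  1.2466 -0.7468  1.6221 -0.0237  0.727   0.3933]
t 9.2 jigTCP [-0.0202 -0.0857  0.0404] tip [-0.0202 -0.0779  0.0326] F jig [ -2.6683 -10.632    4.559 ] q [ 0.8837  1.2466 -0.747   1.6223 -0.0237  0.7269  0.3933]
```

View pics/t3.png

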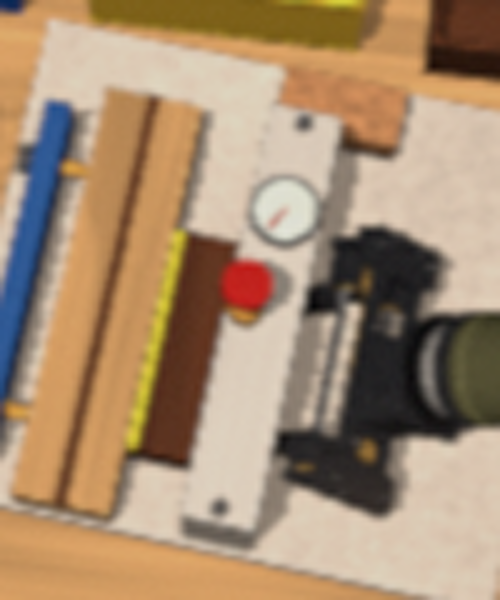

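```bash
python3 - <<'E'
from h import *
import cv2
p,_=snapshot("top");rep();np.save("pics/t4.npy",p)
a=cv2.cvtColor(np.load("pics/top_p.npy"),cv2.COLOR_RGB2GRAY).astype(np.float32);b=cv2.cvtColor(p,cv2.COLOR_RGB2GRAY).astype(np.float32);c=cv2.cvtColor(np.load("pics/t2.npy"),cv2.COLOR_RGB2GRAY).astype(np.float32)
# mask: core top strip left part (away from seam) in jig
m=np.zeros(a.shape,np.uint8)
poly=np.array([w2px("top",RJ@np.array(q)+T) for q in[(.14,.012,.06),(.14,.08,.06),(-.14,.08,.06),(-.14,.012,.06)]])
cv2.fillPoly(m,[np.round(poly).astype(np.int32)],255)
u=(w2px("top",T+RJ@[0,.01,.06])-w2px("top",T+RJ@[0,0,.06]))/10;print("px/mm",u)
for n,y in(("t2",c),("now",b)):
    W=np.eye(2,3,dtype=np.float32)
    cc,W=cv2.findTransformECC(a,y,W,cv2.MOTION_TRANSLATION,(3,200,1e-6),m,3)
    print(n,cc,W[:,2],"mm",W[:,2]@u/(u@u))
    best=[]
    for s in np.arange(-2,12,.5):
        M=np.float32([[1,0,s*u[0]],[0,1,s*u[1]]]);w=cv2.warpAffine(y,M,(640,400),flags=cv2.INTER_LINEAR|cv2.WARP_INVERSE_MAP)
        best.append((np.abs(w-a)[m>0].mean(),s))
    print(sorted(best)[:3])
E
```

```text
t 9.25 jigTCP [-0.0202 -0.0857  0.0404] tip [-0.0202 -0.0779  0.0326] F jig [ -1.4113 -10.1661   2.9301] q [ 0.8837  1.2466 -0.747   1.6222 -0.0237  0.7269  0.3933]
px/mm [-0.2817 -0.0586]
t2 0.9999038965663516 [-0.0042  0.001 ] mm 0.013722931946783125
[(np.float32(9.133249), np.float64(-0.5)), (np.float32(9.221219), np.float64(-1.0)), (np.float32(9.39964), np.float64(0.0))]
now 0.9965705916636045 [-1.894  0.769] mm 5.89907038767134
[(np.float32(10.316966), np.float64(5.0)), (np.float32(10.393693), np.float64(5.5)), (np.float32(10.537667), np.float64(4.5))]
```

```bash

python3 -m inch '1 -.0007 0 -.0007 0 0 0;1 -.0007 0 -.0007 0 0 0;1 -.0007 0 -.0007 0 0 0;1 -.0007 0 -.0007 0 0 0;1 -.0007 0 -.0007 0 0 0;1 -.0007 0 -.0007 0 0 0;1 -.0007 0 -.0007 0 0 0;1 -.0014 0 -.0014 0 0 0;1 -.0014 0 -.0014 0 0 0;1 -.0014 0 -.0014 0 0 0;1 -.0028 0 -.0028 0 0 0;1 -.0056 0 -.0056 0 0 0;1 -.01 0 -.01 0 0 0;1 -.02 0 -.02 0 0 0;1 -.02 0 -.02 0 0 0;1 -.02 0 -.02 0 0 0;1 -.01 0 -.02 0 0 0;1 0 0 -.02 0 0 0;1 0 0 0 0 0 0'
python3 - <<'E'
from h import *
import cv2
rep((0,-.17,.28),0)
p,d=snapshot("top");cv2.imwrite("pics/t5.png",cv2.resize(p[125:245,285:385,::-1],None,fx=5,fy=5,interpolation=cv2.INTER_CUBIC))
E
```

```text
clock: 10.83
tool_pos: [0.5405, -0.283, 0.063]
eef_rot: [0.685, 0.621, 0.283, -0.256]
contact_force: [-0.1, -0.3, 0.3]
opening: 0.999
finger_force: 0.0
t 10.8333 jigTCP [-0.0191 -0.2478  0.063 ] tip [-0.0191 -0.24    0.0552] F jig [-0.0646 -0.3122  0.2812] q [ 1.0232  1.2628 -0.7172  1.3204  0.0138  1.0995  0.4963]
rotvec needed [ 0.004  -0.7817 -0.0083]
tool delta [ 0.2082  0.0186 -0.1101]
```

View pics/t5.png

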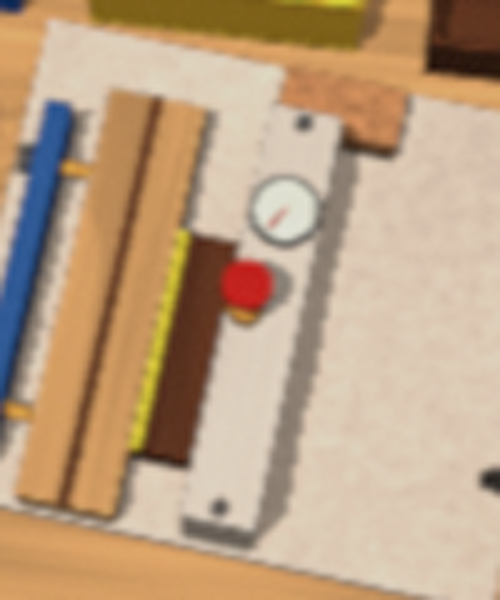

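```bash

python3 -m inch '1 .017 .0015 -.009 0 0 0;-1 .0347 .0031 -.0184 0 0 0;-1 .0347 .0031 -.0184 0 0 0;-1 .0347 .0031 -.0184 0 0 0;-1 .0347 .0031 -.0184 0 0 0;-1 .0347 .0031 -.0184 0 0 0;-1 .017 .0015 -.009 0 0 0;-1 0 0 0 0 -.1117 0;-1 0 0 0 0 -.1117 0;-1 0 0 0 0 -.1117 0;-1 0 0 0 0 -.1117 0;-1 0 0 0 0 -.1117 0;-1 0 0 0 0 -.1117 0;-1 0 0 0 0 -.1117 -.008;-1 0 0 0 0 0 0;-1 0 0 0 0 0 0' 10
python3 - <<'E'
from h import *
rep((0,-.055,.205),0)
E
```

```text
clock: 12.22
tool_pos: [0.5649, -0.208, 0.2857]
eef_rot: [0.734, 0.679, 0.001, -0.004]
contact_force: [-0.1, -0.4, -0.6]
opening: 0.004
finger_force: 0.0
t 12.2167 jigTCP [-0.0016 -0.1708  0.2857] tip [-0.0016 -0.1707  0.2747] F jig [-0.1083 -0.3765 -0.5584] q [ 0.5439  0.648  -0.4699  1.5797  0.3232  0.9977 -0.1007]
rotvec needed [-0.0044 -0.007   0.0115]
tool delta [0.1152 0.0033 0.0705]
```

```bash

python3 -m inch '-1 .029 .0008 0 -.0044 -.007 .0115;-1 .029 .0008 0 0 0 0;-1 .029 .0008 0 0 0 0;-1 .028 .0008 0 0 0 0;-1 0 0 .0235 0 0 0;-1 0 0 .0235 0 0 0;-1 0 0 .0235 0 0 0;-1 0 0 0 0 0 0;-1 0 0 0 0 0 0' >/dev/null
python3 - <<'E'
from h import *
rep((0,-.055,.189),0)
E
```

```text
t 12.9667 jigTCP [ 0.0014 -0.0613  0.2139] tip [ 0.0013 -0.0613  0.2029] F jig [ 0.3286 -1.1638  0.1899] q [ 0.3327  0.7059 -0.4205  1.7141  0.3778  0.8059 -0.364 ]
rotvec needed [-0.0028  0.0017 -0.0092]
tool delta [ 0.0063 -0.0014  0.0139]
```

Now correct 6 mm in y, and descend: knob at 0.189, foot down at about 0.159.

```bash

python3 -m inch '-1 .003 -.0007 .002 0 0 0;-1 .003 -.0007 .003 0 0 0;-1 0 0 .004 0 0 0;-1 0 0 .004 0 0 0;-1 0 0 .002 0 0 0;-1 0 0 .002 0 0 0;-1 0 0 .002 0 0 0' >/dev/null; python3 -c "
from h import *
rep((0,-.055,.159),0)"
python3 -m inch '-1 0 0 .002 0 0 0;-1 0 0 .002 0 0 0;-1 0 0 .002 0 0 0;-1 0 0 .002 0 0 0;-1 0 0 .002 0 0 0;-1 0 0 .002 0 0 0;-1 0 0 .002 0 0 0;-1 0 0 .002 0 0 0;-1 0 0 .002 0 0 0;-1 0 0 .002 0 0 0' >/dev/null; python3 -c "
from h import *
rep((0,-.055,.159),0)"
```

```text
t 13.55 jigTCP [ 0.0011 -0.0529  0.1968] tip [ 0.0011 -0.0529  0.1858] F jig [-1.061   0.0579  2.5676] q [ 0.3106  0.7247 -0.4074  1.7374  0.3955  0.7597 -0.3912]
rotvec needed [ 0.002   0.0026 -0.0054]
tool delta [-0.002  -0.0012  0.0268]
t 14.3833 jigTCP [ 0.0011 -0.0529  0.1765] tip [ 0.0011 -0.0529  0.1655] F jig [-1.0464 -0.4526  2.2193] q [ 0.3018  0.7518 -0.3927  1.7542  0.4134  0.7165 -0.4069]
rotvec needed [ 0.0019  0.0024 -0.0054]
tool delta [-0.0021 -0.0011  0.0065]
```

```bash

python3 -m inch '-1 0 0 .0015 0 0 0;-1 0 0 .0015 0 0 0;-1 0 0 .001 0 0 0' >/dev/null; python3 -c "
from h import *
rep()"
python3 -m inch '-1 0 0 .001 0 0 0' >/dev/null; python3 -c "
from h import *
rep()"
python3 -m inch '-1 0 0 .001 0 0 0' >/dev/null; python3 -c "
from h import *
rep()"
python3 -m inch '-1 0 0 .001 0 0 0' >/dev/null; python3 -c "
from h import *
rep()"
```

```text
t 14.6333 jigTCP [ 0.0011 -0.0529  0.1725] tip [ 0.0012 -0.053   0.1615] F jig [-1.1424  0.3236  2.2723] q [ 0.3     0.7572 -0.3896  1.7572  0.4169  0.7081 -0.4099]
t 14.7167 jigTCP [ 0.0011 -0.0529  0.1716] tip [ 0.0011 -0.053   0.1606] F jig [-0.7524 -0.3318  2.632 ] q [ 0.2995  0.7585 -0.3889  1.7579  0.4177  0.7062 -0.4107]
t 14.8 jigTCP [ 0.0011 -0.0529  0.1707] tip [ 0.0011 -0.0529  0.1597] F jig [-1.6014  0.1395  2.483 ] q [ 0.299   0.7598 -0.3881  1.7587  0.4186  0.704  -0.4115]
t 14.8833 jigTCP [ 0.0011 -0.0529  0.1704] tip [ 0.0012 -0.0529  0.1594] F jig [-4.5291 -0.0146 16.3889] q [ 0.2986  0.76   -0.3877  1.759   0.4192  0.7034 -0.4122]
```

```bash

python3 -m inch '-1 0 0 -.001 0 0 0;-1 0 0 -.002 0 0 0;-1 0 0 -.004 0 0 0;-1 0 0 -.015 0 0 0;-1 0 0 -.03 0 0 0;-1 0 0 -.03 0 0 0;-1 -.03 0 -.02 0 0 0;-1 -.04 0 0 0 0 0;-1 -.04 0 0 0 0 0;-1 -.04 0 0 0 0 0;-1 -.04 0 0 0 0 0;-1 0 0 0 0 0 0;-1 0 0 0 0 0 0'
python3 - <<'E'
from h import *
import cv2
rep()
p,d=snapshot("top");q,_=snapshot("scene")
im=np.hstack([cv2.resize(p[125:245,285:385,::-1],(400,480),interpolation=cv2.INTER_CUBIC),cv2.resize(q[170:290,260:360,::-1],(400,480),interpolation=cv2.INTER_CUBIC)])
cv2.imwrite("pics/t6.png",im)
E
```

```text
clock: 15.97
tool_pos: [0.5587, -0.2834, 0.2717]
eef_rot: [0.742, 0.67, -0.001, 0.002]
contact_force: [0.2, 0.3, -0.2]
opening: 0.007
finger_force: 0.0
t 15.9667 jigTCP [-0.0009 -0.2464  0.2717] tip [-0.0009 -0.2465  0.2607] F jig [ 0.1664  0.2926 -0.2346] q [ 0.6433  0.6925 -0.4583  1.529   0.3466  0.999  -0.0142]
```

View pics/t6.png

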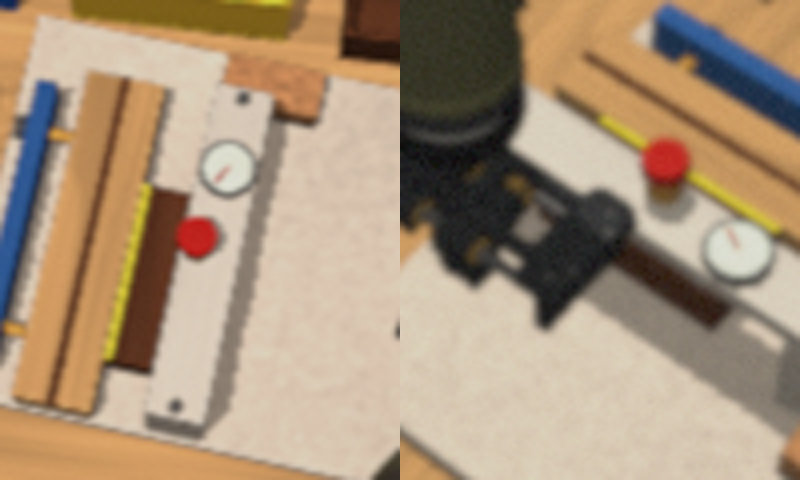

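The left panel shows the seam closed along its whole length (stripe against the core from (150,185) to (108,360)). The knob is lowered at (197,237), the sander hasn't moved and the robot is clear.

```bash
python3 -c "
from plant import r
print(r.finish_job())"
```

```text
the job is handed in; nothing more can be done
None
```

The job is handed in at about 16 s: I pressed the wing home (core gave about 6 mm, estimated from motion and image shift), pushed the gauge foot down until it landed on the wing, and backed the robot clear; the last pictures show the seam still closed along its length and the sander unmoved, though the bottle was out of frame (nothing went near it).

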